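Sweep the loose jar lids into the lid tray

TASK

Clear the studio worktop: with your fingertips, sweep the red, blue and green jar lids across the table, through the open front of the wooden lid tray, until all three lie flat and entirely inside it, none sticking out past its front edge. Only push them, keeping them flat on the table, and never pick them up or tip them. Leave the spool, tape, brush and everything else standing about where it is.

Things in the scene. Friction and masses are not known exactly. Their poses are not given: they have to be found in the camera images.
- tray: wooden lid tray fixed to the worktop, 240 mm (its x) by 170 mm (its y), with walls 5 mm thick and 30 mm high on three sides and its fourth side, facing its own -y, fully open (230 mm wide) with no lip or step; inside it the cork-coloured floor is level with the worktop. Origin at the centre of its outline on the worktop: the open front edge is at y = -85 mm and the inside ends at y = +80 mm and x = -115 and +115 mm
- lid_red: jar screw-lid lying flat, closed side up, red, a solid disc 56 mm in diameter and 16 mm high, about 30 g; slides freely on the worktop; origin at the centre of its underside, z up, its turn about z does not matter
- lid_blue: jar screw-lid lying flat, closed side up, blue, a solid disc 56 mm in diameter and 16 mm high, about 30 g; slides freely on the worktop; origin at the centre of its underside, z up, its turn about z does not matter
- lid_green: jar screw-lid lying flat, closed side up, green, a solid disc 56 mm in diameter and 16 mm high, about 30 g; slides freely on the worktop; origin at the centre of its underside, z up, its turn about z does not matter
- spool: small wooden spool of yellow thread standing among the lids, 34 mm in diameter, 42 mm high; origin at the centre of its underside; leave it alone
- tape: roll of brown tape lying flat, 64 mm in diameter, 20 mm high; origin at the centre of its underside; leave it alone
- mug: blue mug, 80 mm in diameter, 80 mm high, handle to its +y; origin at the centre of its underside; leave it alone
- glue: white glue bottle with yellow label and orange cap, 50 mm in diameter, 75 mm high; origin at the centre of its underside; leave it alone
- tub: white tub with a blue label, 110 mm in diameter, 150 mm high; origin at the centre of its underside; leave it alone
- bowl: white plastic bowl, 140 mm in diameter, 60 mm high; origin at the centre of its underside; leave it alone
- brush: flat paint brush with a wooden handle lying along its own x, handle to its -x, 200 mm long, 42 mm wide, 20 mm high; origin in the middle of its length on the worktop; leave it alone

How it is judged:
By the outcome, as a careful person would: the job done as asked, in the order asked, and still so for the second after the job is handed in, with the robot touching nothing.
It also fails if it takes over 72 s, if anything falls off the work surface, if the arm or the gripper's body presses on something with over 40 N, if the wrist force passes 120 N, or if a joint passes its speed limit or range.

ROBOT

A 7-joint arm with a two-finger parallel gripper is mounted at the origin on the work surface. World frame = base frame: x ahead of the robot, y to its left, z up, the work surface at z = 0. Lengths are in mm, angles in rad, forces in N, time in s.
With the tool pointing down it reaches from about 400 to 850 mm from the base axis. Payload 10.4 kg.
Tool frame: the origin (TCP) lies midway between the tips of the shut fingers; the grasp point (between the pads) lies 19 mm behind it; z points along the fingers, y is the line along which they close (so a half turn about z gives the same grasp; the last joint's range is limited). The gripper opens to 87 mm and grips with 3 to 60 N. Pads are 19 mm wide; open, the fingers measure 117 mm over their backs; the gripper's body (75 mm by 190 mm) begins 51 mm behind the grasp point.
Start: joints at [-1.175, 0.332, -0.065, 1.46, 0.022, 1.35, -0.088], TCP at [254.155, 571.014, 222.576] pointing down, gripper open.
Joint ranges: [-2.6, 2.6], [-0.5, 2.12], [-1.47, 1.34], [0.16, 2.42], [-1.27, 4.41], [0.06, 2.06], [-2.6, 2.6]. Speed limits (rad/s): [2.22, 2.22, 2.79, 2.79, 3.14, 3.14, 3.14].

INTERFACE

Orientations are given as a unit quaternion [x, y, z, w].
In Python, from workcell import r, camera, camera_params gives the robot as it stands. The module is installed in compiled form; this text tells all that it offers.
- The arm moves only by the tool carry_out, never from a script. Its argument "rows" is a list of rows, each an object with "slide": the shift along the tool's x, y, z in units of 0.2 m (1.0 is 0.2 m), a list of three; "rot": the turn, a rotation vector about the tool's x, y, z in units of pi rad (1.0 is pi rad), a list of three. In form: [{"slide": [dx, dy, dz], "rot": [wx, wy, wz]}, ...]. A call has exactly 8 rows; each row shifts and turns the commanded pose from where the row before left it, along the tool's axes as they then stand; what a row does not reach is not made up. A row lasts 1/10 s, in which the tool goes at most 50 mm and 8.59 degrees, less where a joint would pass 70% of its speed; a pose out of reach is approached as far as the arm can. A call with a number of a shift or a turn outside -1 to 1 is refused whole. A call with a gripper value outside its range is refused whole. "claw" is the closure, from -1 (fully open) to 1 (shut), so that 0 is half open, set as the call begins (left out, the last holds). The fingers move at their own pace and stop on an object; "grip_force" is the grip in N (left out, the last holds). Time passes only in rows, so rows that do not move let the fingers close, or fill a call up. It gives the time, the measured TCP pose, the force, the opening and the grip force at its end, in the units of the state.
- r.state(): the state, without advancing time (a new reading comes with each control period).
- camera(name): name is "scene" or "top" or "wrist"; returns the picture (480x640x3 uint8, blue, green, red); there is no depth.
- camera_params(name): a dict with "fov_y" (degrees; the focal length in pixels is half the picture's height over the tangent of half this angle, whatever the lens; pixels are square), "cx", "cy" (the principal point, pixels), "R" (3x3) and "t" (3): a world point X has camera coordinates R X + t. Camera axes: x right, y down, z forward; pixel columns grow to the right and rows downward; lengths in mm; the calibration is good to about 2 mm. A picture is of the moment at which its call begins: read the wrist's pose just before it. camera_params takes no time and is no camera call; for the wrist camera it gives the pose at the moment of the call.
- r.job_done(): hands the job in; it is judged then, once.
The state is a dict: "t": time; "joints": joint angles; "joint_vel": joint speeds; "effort": joint torques, N m; "ee_pos": TCP position; "orientation": TCP orientation; "force": force on the tool from outside, world axes, zero at the start; "moment": the same for the moment, N m; "grip_width": opening from 0.0 (shut) to 1.0 (fully open); "grip_force": force on a finger pad.
Only numpy, scipy, OpenCV 4.12 (cv2) and the standard library are available. Lean on these libraries where they do the work, as an engineer would, in place of code of your own. Each camera call takes 0.05 s, during which the arm holds its last target. There are 200 camera calls.

## Working session

There is one attempt and no reset: what is moved stays moved. The work goes in short steps, Python scripts to look and compute and a tool call to move; the robot and the scene stay as the last step left them, time stands still between calls to the robot, and variables do not carry over. Pictures are saved under pics/ and viewed, at most 10 in all, crops included, and the job is handed in when it is done.

Besides the shell and the picture viewer there is one more tool, called after "Request:" as name([rows], argument=value, ...), one row to a line, values as JSON. carry_out: Moves the arm, as the interface text tells. Shifts and turns lie within -1 to 1; 1 stands for 0.2 m of shift or pi rad of turn. Its arguments: {"type":"object","properties":{"rows":{"type":"array"},"claw":{"type":"number"},"grip_force":{"type":"number"}},"required":["rows"]}

```bash
mkdir -p pics; python3 - <<'E'
from workcell import r,camera,camera_params
import cv2
for n in("top","scene"):
    cv2.imwrite(f"pics/{n}0.png",camera(n)); p=camera_params(n); print(n,p)
s=r.state();print(s)
E
```

```text
top {'fov_y': 46.7489689561081, 'cx': 321.69217938909213, 'cy': 246.82657238706267, 'R': array([[ 0.02877498, -0.99956227, -0.00687483],
       [-0.98777935, -0.02738048, -0.15343491],
       [ 0.15317951,  0.0112059 , -0.98813484]]), 't': array([   8.90210503,  560.41728037, 1279.29210508])}
scene {'fov_y': 55.554301603229995, 'cx': 323.32352583233967, 'cy': 237.9028840010512, 'R': array([[ 0.64228824,  0.76646208, -0.00129783],
       [ 0.41798444, -0.35168546, -0.83761945],
       [-0.64245998,  0.53745066, -0.54625266]]), 't': array([-385.36022934, -205.27032472, 1691.73686676])}
{'t': 0.1, 'joints': array([-1.1745872 ,  0.33280292, -0.06466439,  1.46083467,  0.02162892,
        1.34988975, -0.08851128]), 'joint_vel': array([-2.14148265e-05, -1.66426523e-03,  4.64479757e-04, -6.70580863e-04,
        2.22442245e-04, -1.49040704e-03,  8.63219543e-04]), 'effort': array([ 2.65471070e-03, -6.24539137e+01,  2.52915110e-02, -3.90718746e+01,
       -6.14900328e-02,  3.64210317e-02,  5.19129026e-05]), 'ee_pos': array([254.06661695, 570.66674927, 221.84782659]), 'orientation': array([ 2.07887179e-01,  9.78152614e-01, -6.14012885e-04, -8.21205860e-05]), 'force': array([-0.11914906,  0.1577668 ,  1.15316606]), 'moment': array([-0.00298502,  0.00826722,  0.06028817]), 'grip_force': 0.0, 'grip_width': 0.9997673348418163}
```

View pics/top0.png

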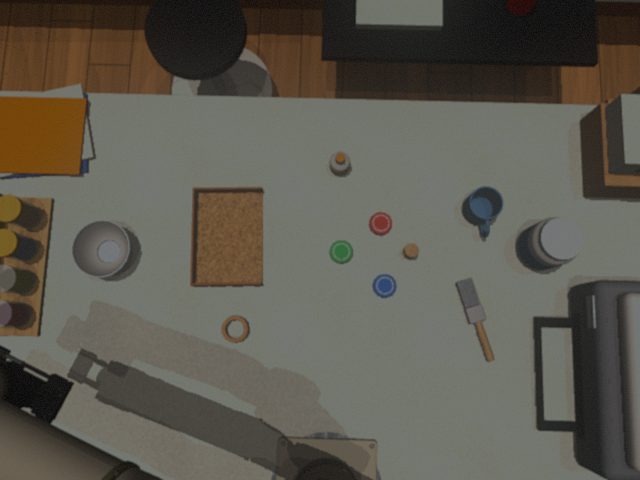

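View pics/scene0.png

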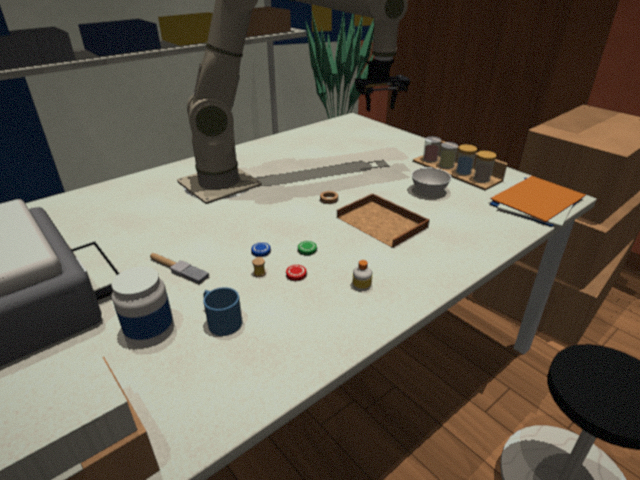

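The top view shows the tray at about (228,237) with its open side to the right (world -y). Red is at (381,223), green at (341,251), blue at (385,286), the spool at (411,251), the glue at (340,162) and the tape at (235,329). Next I convert these to world positions.

```bash
cat > h.py <<'E'
from workcell import r,camera,camera_params
import cv2,numpy as np
def ray(p,uv,z):
    f=240/np.tan(np.radians(p['fov_y']/2)); R=p['R'];c=-R.T@p['t']
    d=R.T@np.array([(uv[0]-p['cx'])/f,(uv[1]-p['cy'])/f,1]); return (c+d*(z-c[2])/d[2])[:2]
RNG={'red':[((0,150,60),(8,255,255)),((172,150,60),(180,255,255))],'green':[((50,100,40),(85,255,255))],'blue':[((108,150,60),(125,255,255))]}
def lids(name="top",im=None,win=None):
    p=camera_params(name); im=camera(name) if im is None else im
    h=cv2.cvtColor(im,cv2.COLOR_BGR2HSV); o={}
    for k,v in RNG.items():
        m=sum(cv2.inRange(h,*a) for a in v)
        M=np.zeros_like(m); M[150:380,185:450]=m[150:380,185:450]
        if name!="top": M=m
        n,L,st,ce=cv2.connectedComponentsWithStats(M)
        if n<2: continue
        i=1+np.argmax(st[1:,4]); hull=cv2.convexHull(np.argwhere(L==i)[:,::-1].astype(np.int32))
        mo=cv2.moments(hull); c=(mo['m10']/mo['m00'],mo['m01']/mo['m00'])
        o[k]=(ray(p,c,13).round(0),st[i].tolist())
    return o
E
python3 - <<'E'
from h import *
im=cv2.imread("pics/top0.png");p=camera_params("top")
for k,v in lids(im=im).items():print(k,v)
for n,uv,z in [("spool",(411,251),40),("spoolbase",(412,252),20),("tape",(235.5,329),15),("glue",(340,160),70),("bowl",(103,250),50),("brush bristle",(466,280),10),("brushmid",(476,320),10),
 ("tray front top",(263,188),30),("front bot",(263,285),30),("back top",(193,188),30),("back bot",(192,285),30),("mug",(484,205),80),("handle",(486,235),50)]:
    print(n,ray(p,uv,z).round())
cv2.imwrite("pics/crop.png",cv2.resize(im[140:360,175:450],None,fx=2.7,fy=2.7,interpolation=cv2.INTER_CUBIC))
E
```

```text
red (array([ 629., -118.]), [375, 217, 12, 12, 114])
green (array([556., -22.]), [335, 245, 13, 13, 137])
blue (array([ 483., -139.]), [388, 281, 3, 4, 4])
spool [ 556. -188.]
spoolbase [ 557. -194.]
tape [361. 225.]
glue [767. -13.]
bowl [537. 543.]
brush bristle [ 494. -326.]
brushmid [ 398. -348.]
tray front top [704. 173.]
front bot [466. 162.]
back top [699. 344.]
back bot [461. 331.]
mug [ 664. -352.]
handle [ 598. -364.]
```

View pics/crop.png

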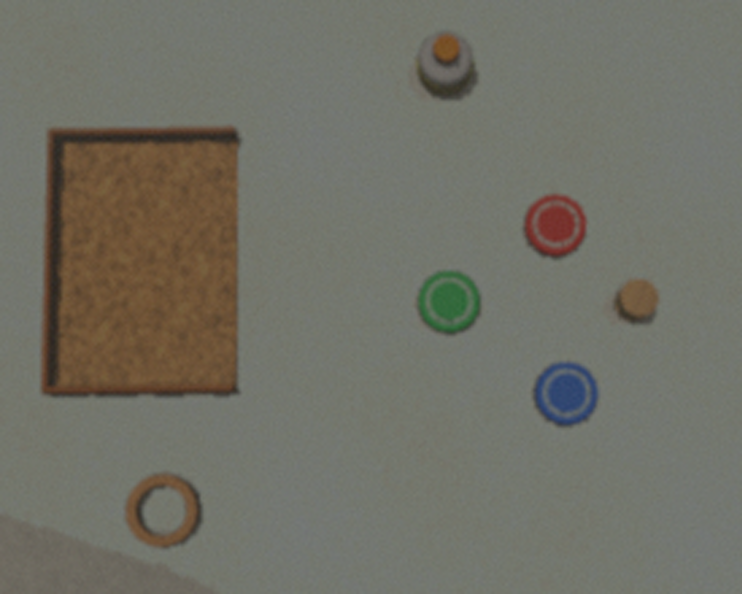

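The crop confirms the layout: red (555,225), green (449,301), blue (566,393), spool (637,301), with the tray open to the right. Green is at about (556,-22) and the tray front centre at about (585,168), with a yaw of about 2°. I'll go to behind green with the fingers about 39 mm apart so the tips form a stable cradle.

Request:
carry_out([
  {"slide": [-0.168, -0.145, 0.035], "rot": [0, 0, 0]},
  {"slide": [-0.168, -0.145, 0.035], "rot": [0, 0, 0]},
  {"slide": [-0.168, -0.145, 0.035], "rot": [0, 0, 0]},
  {"slide": [-0.168, -0.145, 0.035], "rot": [0, 0, 0]},
  {"slide": [-0.168, -0.145, 0.035], "rot": [0, 0, 0]},
  {"slide": [-0.168, -0.145, 0.035], "rot": [0, 0, 0]},
  {"slide": [-0.168, -0.145, 0.035], "rot": [0, 0, 0]},
  {"slide": [-0.168, -0.145, 0.035], "rot": [0, 0, 0]},
], claw=0.1, grip_force=20)

```text
t: 0.9
ee_pos: [405.7, 247.9, 166.1]
orientation: [0.208, 0.978, 0.0, -0.0]
force: [-0.2, 0.7, -0.2]
grip_width: 0.462
grip_force: 0.0
```

Request:
carry_out([
  {"slide": [-0.168, -0.145, 0.035], "rot": [0, 0, 0]},
  {"slide": [-0.168, -0.145, 0.035], "rot": [0, 0, 0]},
  {"slide": [-0.168, -0.145, 0.035], "rot": [0, 0, 0]},
  {"slide": [-0.168, -0.145, 0.035], "rot": [0, 0, 0]},
  {"slide": [-0.168, -0.145, 0.035], "rot": [0, 0, 0]},
  {"slide": [-0.168, -0.145, 0.035], "rot": [0, 0, 0]},
  {"slide": [-0.168, -0.145, 0.035], "rot": [0, 0, 0]},
  {"slide": [-0.168, -0.145, 0.035], "rot": [0, 0, 0]},
])

```text
t: 1.7
ee_pos: [557.0, -73.1, 110.1]
orientation: [0.208, 0.978, 0.0, -0.0]
force: [1.6, 0.8, -0.1]
grip_width: 0.449
grip_force: 0.0
```

Request:
carry_out([
  {"slide": [0, 0, 0], "rot": [0, 0, 0.046]},
  {"slide": [0, 0, 0], "rot": [0, 0, 0.046]},
  {"slide": [0, 0, 0], "rot": [0, 0, 0.046]},
  {"slide": [0, 0, 0], "rot": [0, 0, 0.046]},
  {"slide": [0, 0, 0], "rot": [0, 0, 0.046]},
  {"slide": [0, 0, 0], "rot": [0, 0, 0.046]},
  {"slide": [0, 0, 0], "rot": [0, 0, 0.046]},
  {"slide": [0, 0, 0], "rot": [0, 0, 0.046]},
])

```text
t: 2.5
ee_pos: [556.3, -71.4, 110.2]
orientation: [0.711, 0.704, -0.0, -0.0]
force: [0.1, 0.2, -0.2]
grip_width: 0.447
grip_force: 0.0
```

```bash
sed -i "s/(108,150,60),(125/(105,120,50),(125/" h.py; python3 - <<'E'
from h import *
from scipy.spatial.transform import Rotation as Ro
s=r.state();print(s['t'],s['ee_pos'],s['grip_width'],s['force'],s['joints']);print(Ro.from_quat(s['orientation']).as_matrix().round(3))
for k,v in lids().items():print(k,v)
p=camera_params("top");print(ray(p,(384.6,285.6),13),ray(p,(380.6,223.3),13))
cv2.imwrite("pics/w1.png",camera("wrist"))
E
```

```text
2.5 [556.31978238 -71.41447769 110.21447493] 0.4471426314827683 [ 0.09236791  0.21613393 -0.15372074] [-0.49890932  0.32359024  0.64825327  1.79864366 -0.21800073  1.0922234
  0.21570801]
[[ 0.01   1.    -0.001]
 [ 1.    -0.01   0.   ]
 [ 0.    -0.001 -1.   ]]
green (array([558.,  -6.]), [331, 241, 9, 20, 30])
[ 474.35174264 -129.136691  ] [ 626.97510744 -117.59793861]
```

View pics/w1.png

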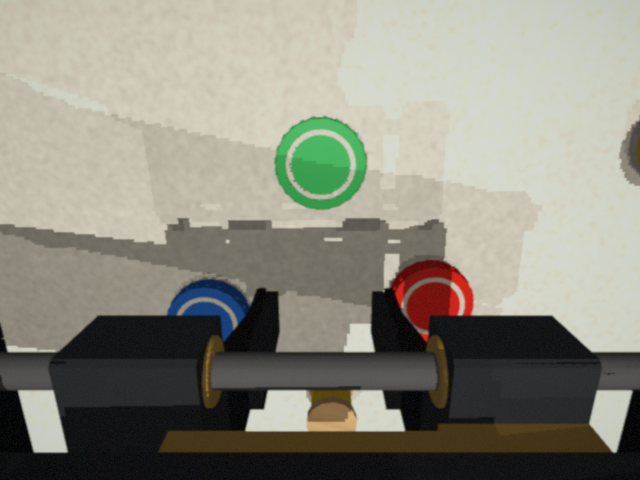

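The wrist view shows green at (320,163), centred between the fingers, with blue and red to either side and behind. Now I descend and push green.

Request:
carry_out([
  {"slide": [0, 0, 0.1], "rot": [0, 0, 0]},
  {"slide": [0, 0, 0.1], "rot": [0, 0, 0]},
  {"slide": [0, 0, 0.1], "rot": [0, 0, 0]},
  {"slide": [0, 0, 0.1], "rot": [0, 0, 0]},
  {"slide": [0, 0, 0.07], "rot": [0, 0, 0]},
  {"slide": [0, 0, 0.05], "rot": [0, 0, 0]},
  {"slide": [0, 0, 0], "rot": [0, 0, 0]},
  {"slide": [0, 0, 0], "rot": [0, 0, 0]},
])

```text
t: 3.4
ee_pos: [556.9, -71.6, 7.0]
orientation: [0.708, 0.706, 0.0, 0.0]
force: [0.2, 0.4, -0.1]
grip_width: 0.447
grip_force: 0.0
```

```bash
python3 - <<'E'
from h import *
s=r.state();print(s['t'],s['ee_pos'],s['force'])
for k,v in lids("wrist").items():print(k,v)
E
```

```text
3.4 [556.93754175 -71.64470125   6.97453484] [ 0.16312881  0.37739929 -0.09418885]
green (array([555., -23.]), [270, 153, 97, 95, 7118])
```

Request:
carry_out([
  {"slide": [0.05, 0, 0], "rot": [0, 0, 0]},
  {"slide": [0.08, 0.008, 0], "rot": [0, 0, 0]},
  {"slide": [0.1, 0.009, 0], "rot": [0, 0, 0]},
  {"slide": [0.1, 0.009, 0], "rot": [0, 0, 0]},
  {"slide": [0.1, 0.009, 0], "rot": [0, 0, 0]},
  {"slide": [0.1, 0.009, 0], "rot": [0, 0, 0]},
  {"slide": [0.1, 0.009, 0], "rot": [0, 0, 0]},
  {"slide": [0.1, 0.009, 0], "rot": [0, 0, 0]},
])

```text
t: 4.25
ee_pos: [569.9, 76.3, 7.2]
orientation: [0.708, 0.706, 0.001, 0.0]
force: [0.4, 0.7, 0.5]
grip_width: 0.446
grip_force: 0.1
```

```bash
python3 - <<'E'
from h import *
s=r.state();print(s['t'],s['ee_pos'],s['force'],s['joints'])
im=camera("wrist")
for k,v in lids("wrist",im).items():print(k,v)
cv2.imwrite("pics/w2.png",im)
E
```

```text
4.25 [569.87887261  76.33015658   7.22775312] [0.37276093 0.6620663  0.46383801] [-0.66114255  0.48810641  0.55034718  1.83222746 -0.31704968  0.90821468
  0.03115898]
green (array([570., 111.]), [252, 175, 145, 141, 6508])
```

View pics/w2.png

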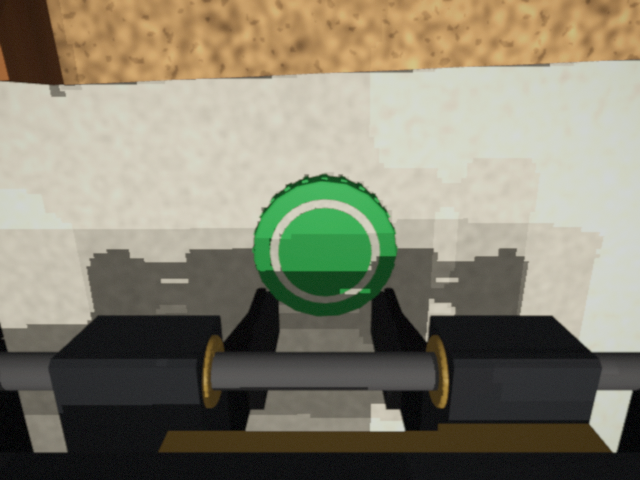

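Green sits in the cradle at (325,245), heading straight for the tray's front edge at row ~75.

Request:
carry_out([
  {"slide": [0.1, 0.008, 0], "rot": [0, 0, 0]},
  {"slide": [0.12, 0.008, 0], "rot": [0, 0, 0]},
  {"slide": [0.12, 0.008, 0], "rot": [0, 0, 0]},
  {"slide": [0.12, 0.008, 0], "rot": [0, 0, 0]},
  {"slide": [0.12, 0.008, 0], "rot": [0, 0, 0]},
  {"slide": [0.12, 0.008, 0], "rot": [0, 0, 0]},
  {"slide": [0.09, 0.008, 0], "rot": [0, 0, 0]},
  {"slide": [0.05, 0.008, 0], "rot": [0, 0, 0]},
])

```text
t: 5.1
ee_pos: [582.9, 244.8, 6.8]
orientation: [0.708, 0.706, 0.0, -0.0]
force: [0.1, -0.4, -0.5]
grip_width: 0.451
grip_force: 0.2
```

```bash
python3 - <<'E'
from h import *
s=r.state();print(s['t'],s['ee_pos'],s['force'])
im=camera("wrist")
for k,v in lids("wrist",im).items():print(k,v)
E
```

```text
5.1 [582.89243128 244.79018321   6.84196658] [ 0.13217675 -0.44236646 -0.54826243]Traceback (most recent call last):
  File "<stdin>", line 4, in <module>
  File "h.py", line 17, in lids
    mo=cv2.moments(hull); c=(mo['m10']/mo['m00'],mo['m01']/mo['m00'])
                             ~~~~~~~~~^~~~~~~~~~
ZeroDivisionError: float division by zero
```

Request:
carry_out([
  {"slide": [-0.1, 0.0, 0], "rot": [0, 0, 0]},
  {"slide": [-0.1, 0.0, -0.1], "rot": [0, 0, 0]},
  {"slide": [-0.2, 0.03, -0.15], "rot": [0, 0, 0]},
  {"slide": [-0.2, 0.04, -0.15], "rot": [0, 0, 0]},
  {"slide": [-0.22, 0.04, 0], "rot": [0, 0, 0]},
  {"slide": [-0.22, 0.04, 0], "rot": [0, 0, 0]},
  {"slide": [-0.22, 0.035, 0], "rot": [0, 0, 0]},
  {"slide": [-0.22, 0.03, 0], "rot": [0, 0, 0]},
])

```text
t: 5.95
ee_pos: [624.1, -57.0, 86.2]
orientation: [0.709, 0.705, -0.0, 0.0]
force: [0.1, 0.2, -0.5]
grip_width: 0.45
grip_force: 0.0
```

```bash
python3 - <<'E'
from h import *
s=r.state();print(s['t'],s['ee_pos'],s['force'])
for k,v in lids().items():print(k,v)
E
```

```text
5.95 [624.05576091 -57.03763679  86.22824932] [ 0.10064271  0.22292645 -0.5333475 ]Traceback (most recent call last):
  File "<stdin>", line 3, in <module>
  File "h.py", line 17, in lids
    mo=cv2.moments(hull); c=(mo['m10']/mo['m00'],mo['m01']/mo['m00'])
                             ~~~~~~~~~^~~~~~~~~~
ZeroDivisionError: float division by zero
```

Request:
carry_out([
  {"slide": [-0.18, 0.01, 0], "rot": [0, 0, 0]},
  {"slide": [-0.18, 0.01, 0], "rot": [0, 0, 0]},
  {"slide": [-0.13, 0.005, 0], "rot": [0, 0, 0]},
  {"slide": [-0.065, 0, 0], "rot": [0, 0, 0]},
  {"slide": [0, 0, 0.15], "rot": [0, 0, 0]},
  {"slide": [0, 0, 0.15], "rot": [0, 0, 0]},
  {"slide": [0, 0, 0.1], "rot": [0, 0, 0]},
  {"slide": [0, 0, 0], "rot": [0, 0, 0]},
])

```text
t: 6.8
ee_pos: [626.8, -163.3, 3.0]
orientation: [0.709, 0.706, -0.001, -0.002]
force: [-0.1, 0.5, -0.3]
grip_width: 0.451
grip_force: 0.0
```

```bash
sed -i 's/^        i=1+np.argmax(st\[1:,4\]);/        i=1+np.argmax(st[1:,4])\n        if st[i,4]<15: continue\n       /' h.py; python3 - <<'E'
from h import *
s=r.state();print(s['t'],s['ee_pos'],s['force'])
for k,v in lids("wrist").items():print("w",k,v)
im=camera("top")
for k,v in lids(im=im).items():print(k,v)
cv2.imwrite("pics/t2.png",im)
E
```

```text
6.8 [ 626.84544393 -163.27849158    3.02339163] [-0.07870043  0.53841101 -0.3025145 ]
w red (array([ 628., -118.]), [277, 165, 99, 96, 7343])
w blue (array([ 505., -130.]), [0, 198, 20, 89, 1231])
red (array([631., -95.]), [370, 216, 4, 12, 19])
green (array([584., 276.]), [213, 230, 14, 13, 135])
```

View pics/t2.png

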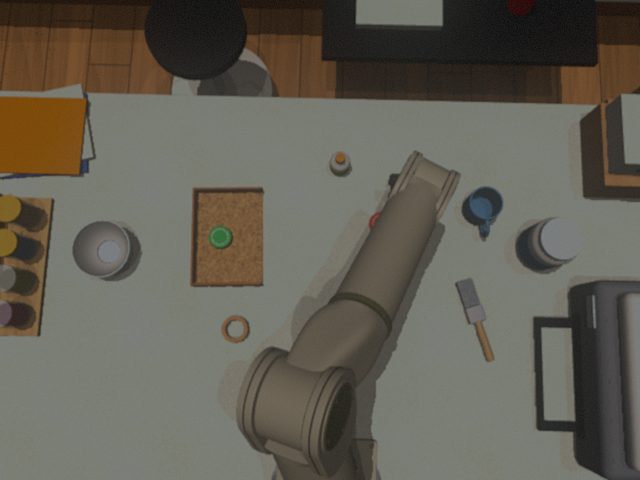

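Green is in the tray at pixel (220,237), about (584,276), and the other items are undisturbed. Red is lined up, so I push it, staying at x≈628 until past the glue.

Request:
carry_out([
  {"slide": [0.05, 0, -0.02], "rot": [0, 0, 0]},
  {"slide": [0.08, 0, 0], "rot": [0, 0, 0]},
  {"slide": [0.1, 0, 0], "rot": [0, 0, 0]},
  {"slide": [0.1, 0, 0], "rot": [0, 0, 0]},
  {"slide": [0.1, 0, 0], "rot": [0, 0, 0]},
  {"slide": [0.1, 0, 0], "rot": [0, 0, 0]},
  {"slide": [0.1, 0, 0], "rot": [0, 0, 0]},
  {"slide": [0.1, 0, 0], "rot": [0, 0, 0]},
])

```text
t: 7.7
ee_pos: [630.3, -15.2, 11.0]
orientation: [0.708, 0.706, 0.001, 0.0]
force: [0.9, -0.3, -0.6]
grip_width: 0.449
grip_force: 0.3
```

Request:
carry_out([
  {"slide": [0.11, 0, 0], "rot": [0, 0, 0]},
  {"slide": [0.11, 0, 0], "rot": [0, 0, 0]},
  {"slide": [0.11, 0.01, 0], "rot": [0, 0, 0]},
  {"slide": [0.11, 0.018, 0], "rot": [0, 0, 0]},
  {"slide": [0.11, 0.02, 0], "rot": [0, 0, 0]},
  {"slide": [0.11, 0.02, 0], "rot": [0, 0, 0]},
  {"slide": [0.11, 0.02, 0], "rot": [0, 0, 0]},
  {"slide": [0.1, 0.02, 0], "rot": [0, 0, 0]},
])

```text
t: 8.5
ee_pos: [652.2, 159.2, 11.0]
orientation: [0.708, 0.706, 0.001, -0.0]
force: [0.2, 0.9, 0.7]
grip_width: 0.446
grip_force: 0.3
```

```bash
python3 - <<'E'
from h import *
s=r.state();print(s['t'],s['ee_pos'],s['force'],s['orientation'])
im=camera("wrist")
for k,v in lids("wrist",im).items():print("w",k,v)
cv2.imwrite("pics/w3.png",im)
E
```

```text
8.5 [652.19361511 159.18159708  10.98425688] [0.18604302 0.88884316 0.74707488] [ 7.07899624e-01  7.06312510e-01  8.64775623e-04 -1.09485305e-04]
w red (array([652., 194.]), [253, 174, 144, 140, 6408])
w green (array([584., 268.]), [34, 0, 178, 94, 5762])
```

View pics/w3.png

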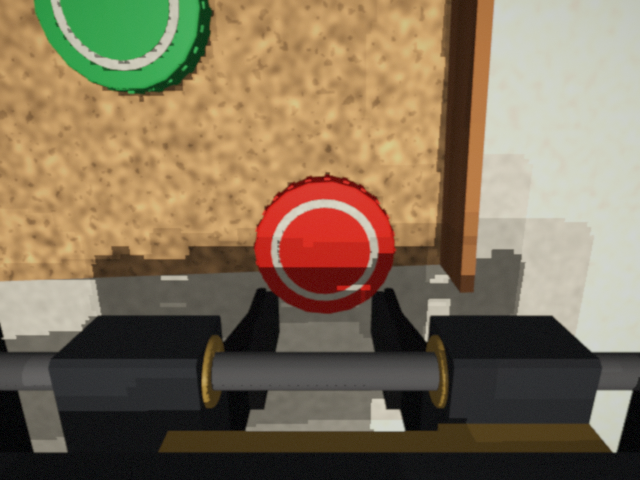

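Red is in the cradle at (325,243), at the tray mouth and clear of the side wall (x≈450 px). Green sits further in. I push red the last bit, then go to behind blue.

Request:
carry_out([
  {"slide": [0.08, 0, 0], "rot": [0, 0, 0]},
  {"slide": [0.08, 0, 0], "rot": [0, 0, 0]},
  {"slide": [0.05, 0, 0], "rot": [0, 0, 0]},
  {"slide": [0.02, 0, 0], "rot": [0, 0, 0]},
  {"slide": [-0.1, 0, 0], "rot": [0, 0, 0]},
  {"slide": [-0.1, 0, -0.12], "rot": [0, 0, 0]},
  {"slide": [-0.15, -0.05, -0.15], "rot": [0, 0, 0]},
  {"slide": [-0.15, -0.1, -0.1], "rot": [0, 0, 0]},
])

```text
t: 9.35
ee_pos: [622.8, 98.9, 85.7]
orientation: [0.709, 0.705, 0.001, 0.001]
force: [1.2, -0.8, 0.6]
grip_width: 0.446
grip_force: 0.0
```

Request:
carry_out([
  {"slide": [-0.177, -0.092, 0], "rot": [0, 0, 0]},
  {"slide": [-0.177, -0.092, 0], "rot": [0, 0, 0]},
  {"slide": [-0.177, -0.092, 0], "rot": [0, 0, 0]},
  {"slide": [-0.177, -0.092, 0], "rot": [0, 0, 0]},
  {"slide": [-0.177, -0.092, 0], "rot": [0, 0, 0]},
  {"slide": [-0.177, -0.092, 0], "rot": [0, 0, 0]},
  {"slide": [-0.177, -0.092, 0], "rot": [0, 0, 0]},
  {"slide": [-0.177, -0.092, 0], "rot": [0, 0, 0]},
])

```text
t: 10.15
ee_pos: [471.7, -183.1, 84.0]
orientation: [0.709, 0.705, 0.0, -0.0]
force: [-0.7, 0.1, 1.0]
grip_width: 0.45
grip_force: 0.0
```

```bash
python3 - <<'E'
from h import *
s=r.state();print(s['t'],s['ee_pos'],s['force'],s['orientation'])
for k,v in lids("wrist").items():print("w",k,v)
for k,v in lids().items():print(k,v)
E
```

```text
10.15 [ 471.69998847 -183.08708522   83.96886028] [-0.7203272   0.10302907  0.95679475] [ 7.09287326e-01  7.04919442e-01  2.50098400e-04 -7.63420785e-05]
w blue (array([ 475., -129.]), [297, 129, 66, 65, 3342])
red (array([653., 233.]), [232, 203, 13, 13, 123])
green (array([584., 276.]), [213, 230, 14, 13, 137])
blue (array([ 475., -129.]), [379, 280, 12, 12, 120])
```

Request:
carry_out([
  {"slide": [0, 0.016, 0.1], "rot": [0, 0, 0]},
  {"slide": [0, 0, 0.1], "rot": [0, 0, 0]},
  {"slide": [0, 0, 0.1], "rot": [0, 0, 0]},
  {"slide": [0, 0, 0.06], "rot": [0, 0, 0]},
  {"slide": [0, 0, 0.02], "rot": [0, 0, 0]},
  {"slide": [0, 0, 0], "rot": [0, 0, 0]},
  {"slide": [0.05, 0, 0], "rot": [0, 0, 0]},
  {"slide": [0.06, 0, 0], "rot": [0, 0, 0]},
])

```text
t: 11.05
ee_pos: [477.4, -158.1, 8.6]
orientation: [0.709, 0.705, 0.0, 0.0]
force: [-0.3, 1.0, -0.8]
grip_width: 0.45
grip_force: 0.1
```

Request:
carry_out([
  {"slide": [0.08, 0.006, 0], "rot": [0, 0, 0]},
  {"slide": [0.09, 0.012, 0], "rot": [0, 0, 0]},
  {"slide": [0.1, 0.012, 0], "rot": [0, 0, 0]},
  {"slide": [0.1, 0.012, 0], "rot": [0, 0, 0]},
  {"slide": [0.1, 0.012, 0], "rot": [0, 0, 0]},
  {"slide": [0.1, 0.012, 0], "rot": [0, 0, 0]},
  {"slide": [0.1, 0.012, 0], "rot": [0, 0, 0]},
  {"slide": [0.1, 0.012, 0], "rot": [0, 0, 0]},
])

```text
t: 11.85
ee_pos: [495.7, -2.4, 8.5]
orientation: [0.708, 0.706, 0.001, 0.0]
force: [-0.1, -0.7, -0.1]
grip_width: 0.45
grip_force: 0.1
```

```bash
python3 - <<'E'
from h import *
s=r.state();print(s['t'],s['ee_pos'],s['force'],s['orientation'])
for k,v in lids("wrist").items():print("w",k,v)
E
```

```text
11.85 [495.68549818  -2.37245883   8.53184335] [-0.11652398 -0.66810443 -0.14849962] [7.08109849e-01 7.06102010e-01 6.26749213e-04 2.73684266e-07]
w blue (array([496.,  28.]), [253, 175, 144, 141, 6333])
```

Request:
carry_out([
  {"slide": [0.11, 0.014, 0], "rot": [0, 0, 0]},
  {"slide": [0.11, 0.014, 0], "rot": [0, 0, 0]},
  {"slide": [0.11, 0.014, 0], "rot": [0, 0, 0]},
  {"slide": [0.11, 0.014, 0], "rot": [0, 0, 0]},
  {"slide": [0.11, 0.014, 0], "rot": [0, 0, 0]},
  {"slide": [0.11, 0.014, 0], "rot": [0, 0, 0]},
  {"slide": [0.11, 0.014, 0], "rot": [0, 0, 0]},
  {"slide": [0.11, 0.01, 0], "rot": [0, 0, 0]},
])

```text
t: 12.7
ee_pos: [517.6, 173.5, 8.6]
orientation: [0.708, 0.706, 0.001, -0.0]
force: [-0.1, -0.0, -0.5]
grip_width: 0.447
grip_force: 0.1
```

Request:
carry_out([
  {"slide": [0.08, 0, 0], "rot": [0, 0, 0]},
  {"slide": [0.05, 0, 0], "rot": [0, 0, 0]},
  {"slide": [0.02, 0, 0], "rot": [0, 0, 0]},
  {"slide": [-0.1, 0, 0], "rot": [0, 0, 0]},
  {"slide": [-0.1, 0, -0.12], "rot": [0, 0, 0]},
  {"slide": [-0.15, 0, -0.2], "rot": [0, 0, 0]},
  {"slide": [-0.2, 0, -0.15], "rot": [0, 0, 0]},
  {"slide": [-0.2, 0, -0.1], "rot": [0, 0, 0]},
])

```text
t: 13.5
ee_pos: [517.7, 49.1, 124.1]
orientation: [0.709, 0.705, 0.001, 0.0]
force: [0.6, -0.4, 0.2]
grip_width: 0.447
grip_force: 0.0
```

Request:
carry_out([
  {"slide": [-0.2, 0, -0.05], "rot": [0, 0, 0]},
  {"slide": [-0.2, 0, 0], "rot": [0, 0, 0]},
  {"slide": [-0.2, 0, 0], "rot": [0, 0, 0]},
  {"slide": [-0.2, 0, 0], "rot": [0, 0, 0]},
  {"slide": [-0.2, 0, 0], "rot": [0, 0, 0]},
  {"slide": [-0.1, 0, 0], "rot": [0, 0, 0]},
  {"slide": [0, 0, 0], "rot": [0, 0, 0]},
  {"slide": [0, 0, 0], "rot": [0, 0, 0]},
])

```text
t: 14.3
ee_pos: [516.0, -169.1, 131.8]
orientation: [0.709, 0.705, 0.0, -0.0]
force: [-0.0, 0.0, 0.6]
grip_width: 0.453
grip_force: 0.0
```

```bash
python3 - <<'E'
from h import *
s=r.state();print(s['t'],s['ee_pos'],s['force'])
im=camera("top")
for k,v in lids(im=im).items():print(k,v)
cv2.imwrite("pics/t3.png",im)
E
```

```text
14.3 [ 515.95455638 -169.13587134  131.80271362] [-0.02319941  0.03561238  0.57749045]
red (array([653., 233.]), [232, 203, 13, 13, 125])
green (array([584., 276.]), [213, 230, 14, 13, 136])
blue (array([518., 232.]), [230, 257, 13, 13, 129])
```

View pics/t3.png

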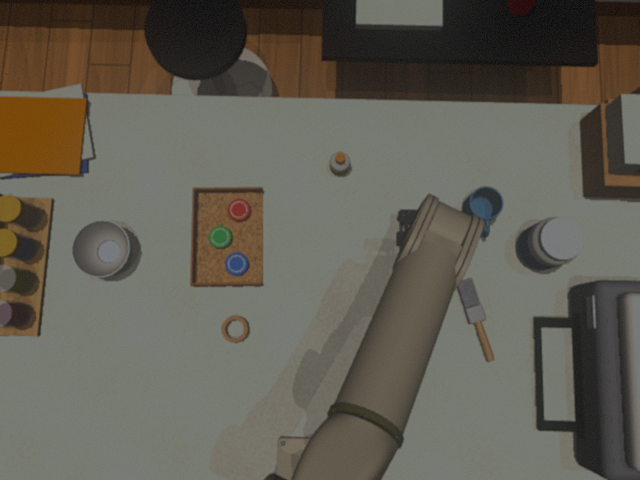

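The top view shows all three lids well inside the tray: red (239,210), green (220,237), blue (237,264), with their edges about 35 mm behind the front. The glue, tape, mug and brush haven't moved, and the arm is clear.

```bash
python3 -c "
from workcell import r
print(r.job_done())"
```

```text
the job is handed in; nothing more can be done
None
```

All three lids were swept flat into the tray, about 35 mm or more inside its front edge, and the job was handed in after about 14 s; nothing else looked disturbed, though the arm hid the spool in the last picture.

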